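Square up the furniture feet with a straightedge

TASK

Line the four steel furniture feet up for marking: pick up the straightedge by its grip and, pushing with its long steel edge only (never with the gripper), slide all four against the wooden strip and press the row gently but firmly for about a second, so that every foot stands upright and flush to the strip. Then lay the straightedge flat on the sideboard again, about a hand's width back from the row, and let go; leave the tray, tube, screwdriver and dowel alone.

Things in the scene. Friction and masses are not known exactly. Their poses are not given: they have to be found in the camera images.
- strip_face (a point): Wooden strip fixed on the top: 320 mm long, 20 wide, 20 high. Point: middle of its face towards the robot, at the surface; x points level into the strip (push direction), y along it, z up. Press the row on it with a force of 12 to 20 N for a second; over 25 N is rough. It is rigid: 1 mm too far is too hard, so feel the force. Just sliding the four feet takes 1 to 4 N.
- foot0_center (a point): One of four identical steel furniture feet standing loose: square block 40 x 40 mm, 45 high, with an 8 mm stud 12 mm tall on top; 90 to 185 g. Point: centre of the block, 22.5 mm up; x, y square to its sides, z up. They stand in a row about 62 mm apart, 8 to 40 mm off the strip, turned up to 0.25 rad from square. When flush, the centre is 20 mm in front of the strip's face.
- foot1_center (a point): One of four identical steel furniture feet standing loose: square block 40 x 40 mm, 45 high, with an 8 mm stud 12 mm tall on top; 90 to 185 g. Point: centre of the block, 22.5 mm up; x, y square to its sides, z up. They stand in a row about 62 mm apart, 8 to 40 mm off the strip, turned up to 0.25 rad from square. When flush, the centre is 20 mm in front of the strip's face.
- foot2_center (a point): One of four identical steel furniture feet standing loose: square block 40 x 40 mm, 45 high, with an 8 mm stud 12 mm tall on top; 90 to 185 g. Point: centre of the block, 22.5 mm up; x, y square to its sides, z up. They stand in a row about 62 mm apart, 8 to 40 mm off the strip, turned up to 0.25 rad from square. When flush, the centre is 20 mm in front of the strip's face.
- foot3_center (a point): One of four identical steel furniture feet standing loose: square block 40 x 40 mm, 45 high, with an 8 mm stud 12 mm tall on top; 90 to 185 g. Point: centre of the block, 22.5 mm up; x, y square to its sides, z up. They stand in a row about 62 mm apart, 8 to 40 mm off the strip, turned up to 0.25 rad from square. When flush, the centre is 20 mm in front of the strip's face.
- rule_grip (a point): Straightedge, loose, 240 to 380 g: aluminium bar 300 mm long (y), 34 deep (x), 25 high; wooden grip on top, 30 mm along y, 22 along x, 25 to 70 mm above the underside. Point: grip's centre, 47.5 mm up, mid-length. Before the bar (+x) a steel edge is clamped on two rods; its face is 30 to 44 mm ahead of this point, set anew each time, not measured, does not give. Close fingers along y, clear of the feet.
- bit_tray: Bystander: open blue bit tray 90 x 140 x 22 mm, loose; origin under its centre.
- pin_tube: Bystander: upright plastic tube of shelf pins, 35 mm across, 93 mm high, loose; origin under its centre.
- driver: Bystander: slim ratchet screwdriver lying on the top, 200 mm long, 25 mm thick; origin near its middle on the surface, x along the shaft.
- dowel: Bystander: wooden dowel lying on the top, 60 mm long, 12 mm thick; origin on the surface under its middle.
Mind the look-alikes: they are no part of the job. What is shaped like the part that bears foot2_center but green or pink is not meant. Leave any orange look-alike of the part that bears foot3_center alone.

How it is judged:
By the outcome, as a careful person would: the job done as asked, in the order asked, and still so for the second after the job is handed in, with the robot touching nothing.
It also fails if it takes over 64 s, if anything falls off the work surface, if the arm or the gripper's body presses on something with over 40 N, if the wrist force passes 120 N, or if a joint passes its speed limit or range.

ROBOT

A 6-joint arm with a two-finger parallel gripper is mounted at the origin on the work surface. World frame = base frame: x ahead of the robot, y to its left, z up, the work surface at z = 0. Lengths are in mm, angles in rad, forces in N, time in s.
With the tool pointing down it reaches from about 400 to 825 mm from the base axis. Payload 7 kg.
Tool frame: the origin (TCP) lies at the very end of the fingers, on their centre line; the grasp point (between the pads) lies 19 mm behind it; z points along the fingers, y is the line along which they close (so a half turn about z gives the same grasp; the last joint's range is limited). The gripper opens to 88 mm and grips with 3 to 60 N. Pads are 19 mm wide; open, the fingers measure 130 mm over their backs; the gripper's body (78 mm by 193 mm) begins 47 mm behind the grasp point.
Start: joints at [-1.042, 0.359, 0.012, 0, -1.224, -0.288], TCP at [160.948, -655.508, 226.561] pointing down, gripper open.
Joint ranges: [-3.07, 3.07], [-1.43, 2.12], [-1.02, 1.25], [-3.03, 1.67], [-3.05, -0], [-3.03, 3.03]. Speed limits (rad/s): [2.39, 2.39, 3.01, 3.14, 3.14, 3.14].

INTERFACE

Orientations are given as a unit quaternion [x, y, z, w].
In Python, from plant import bot gives the robot as it stands. Calls block until the motion is done:
- bot.move_ptp(position, orientation): joint-space move of the TCP to a pose.
- bot.line_to(position, velocity=150, ori=None): straight line of the TCP; ori=None keeps the orientation; velocity is the mean speed in mm/s.
- bot.move_joints(angles): joint-space move.
- bot.move_gripper(opening, force=None): finger opening in mm; force is the grip in N (None keeps the last); returns when the fingers have stopped.
- bot.pause(seconds).
- bot.solve_ik(position, orientation): joint angles nearest the present ones, or None.
- bot.read_state(): the state.
- bot.camera(name): name is "side" or "top"; returns the picture (400x640x3 uint8, red, green, blue); there is no depth.
- bot.get_calibration(name): a dict with "fx", "fy", "cx", "cy" (pixels), "view" (4x4, takes a point from world to camera coordinates). Camera axes: x right, y up, looking along -z (the intrinsics and any distortion apply to the point x, -y, -z); pixel columns grow to the right and rows downward; lengths in mm; the calibration is good to about 2 mm. A picture is of the moment at which its call begins. get_calibration takes no time and is no camera call.
A pose or a line that the arm cannot do raises bot.Unreachable and nothing moves.
- bot.close_job(): hands the job in; it is judged then, once.
The state is a dict: "t": time; "joint_pos": joint angles; "qvel": joint speeds; "tau": joint torques, N m; "tcp_pos": TCP position; "eef_rot": TCP orientation; "contact_force": force on the tool from outside, world axes, zero at the start; "moment": the same for the moment, N m; "width": finger opening in mm; "finger_force": force on a finger pad.
Only numpy, scipy, OpenCV 4.12 (cv2) and the standard library are available. Lean on these libraries where they do the work, as an engineer would, in place of code of your own. Each camera call takes 0.05 s, during which the arm holds its last target. There are 200 camera calls.

## Working session

There is one attempt and no reset: what is moved stays moved. The work goes in short steps, each a Python script; the robot and the scene stay as the last script left them, time stands still between calls to the robot, and variables do not carry over. Pictures are saved under pics/ and viewed, at most 10 in all, crops included, and the job is handed in when it is done.

```bash
ls; mkdir -p pics
python3 - <<'E'
from plant import bot
import cv2
for n in("side","top"):
    cv2.imwrite(f"pics/{n}0.png",bot.camera(n)[:,:,::-1]); print(n,bot.get_calibration(n))
print(bot.read_state())
E
```

```text
pics
side {'fx': 431.0039830739234, 'fy': 431.0039830739234, 'cx': 319.98094618791, 'cy': 194.04017262804257, 'view': array([[ 9.98210499e-01, -5.90006969e-02, -9.73227527e-03,
        -5.87325815e+02],
       [ 4.65082725e-02,  6.63712665e-01,  7.46540339e-01,
        -9.66393996e+01],
       [-3.75869659e-02, -7.45657036e-01,  6.65268971e-01,
        -1.07971605e+03],
       [ 0.00000000e+00,  0.00000000e+00,  0.00000000e+00,
         1.00000000e+00]])}
top {'fx': 512.1861242326622, 'fy': 512.1861242326622, 'cx': 312.19599043094735, 'cy': 204.86542733963623, 'view': array([[-9.55919059e-03, -9.99877088e-01,  1.24270567e-02,
         8.50394104e+00],
       [ 9.86604395e-01, -7.40690068e-03,  1.62962897e-01,
        -6.20017752e+02],
       [-1.62850821e-01,  1.38183822e-02,  9.86553933e-01,
        -1.49942649e+03],
       [ 0.00000000e+00,  0.00000000e+00,  0.00000000e+00,
         1.00000000e+00]])}
{'t': 0.1, 'joint_pos': array([-1.04190389e+00,  3.59308288e-01,  1.11638063e-02, -3.14469466e-04,
       -1.22408914e+00, -2.88091382e-01]), 'qvel': array([-8.88721179e-04, -6.31518180e-04,  3.90431460e-03,  5.98364969e-05,
       -2.88118497e-03, -7.65491617e-04]), 'tau': array([-1.82199481e-03, -5.84165061e+01,  2.93750829e+01,  7.01551750e+00,
        1.01748412e-02, -5.50478660e-05]), 'tcp_pos': array([ 160.84443163, -655.11426775,  225.72561299]), 'eef_rot': array([-1.20056667e-01,  9.92766769e-01,  7.18245751e-04, -1.49789994e-04]), 'contact_force': array([ 0.30529261, -0.44011875,  0.86773591]), 'moment': array([ 0.00471222, -0.01852328, -0.03496052]), 'finger_force': 0.0, 'width': 87.41668194870618}
```

View pics/top0.png

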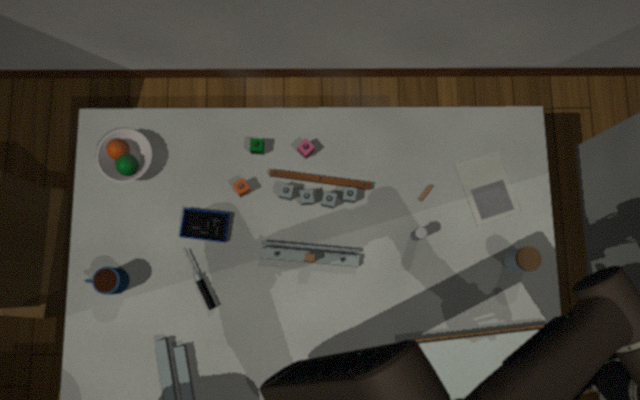

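View pics/side0.png

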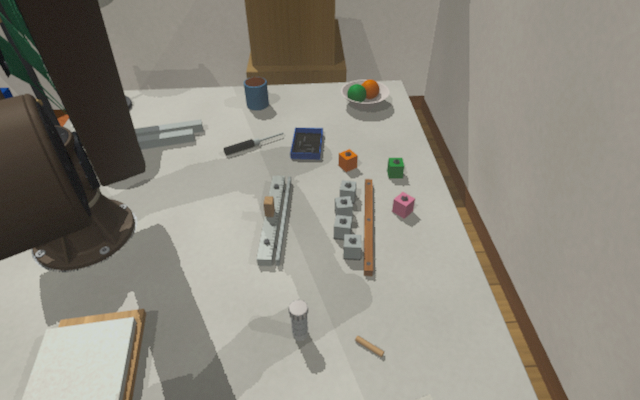

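The top view shows the strip from (270,172) to (373,185), the four feet at about (288,189), (308,196), (330,199) and (350,193), and the rule's grip near (309,258). The side view shows the same row, with the grip at (269,206).

```bash
cat > h.py <<'E'
import numpy as np, cv2
from plant import bot
def ray(name,px):
    c=bot.get_calibration(name); V=c["view"]; R=V[:3,:3]
    d=np.array([(px[0]-c["cx"])/c["fx"],-(px[1]-c["cy"])/c["fy"],-1.])
    return -R.T@V[:3,3], R.T@d
def onz(name,px,z):
    o,d=ray(name,px); return (o+d*(z-o[2])/d[2])[:2]
def proj(name,P):
    c=bot.get_calibration(name); V=c["view"]; p=V[:3,:3]@np.asarray(P,float)+V[:3,3]
    return np.array([c["cx"]-c["fx"]*p[0]/p[2],c["cy"]+c["fy"]*p[1]/p[2]])
def tri(a,b):
    (o1,d1),(o2,d2)=ray("top",a),ray("side",b)
    s=np.linalg.lstsq(np.c_[d1,-d2],o2-o1,rcond=None)[0]
    p,q=o1+s[0]*d1,o2+s[1]*d2; return (p+q)/2,np.linalg.norm(p-q)
E
python3 - <<'E'
from h import *
I={n:cv2.imread(f"pics/{n}0.png") for n in("top","side")}
# woody mask
for n,(x0,y0,x1,y1) in {"top":(250,160,390,290),"side":(250,170,380,280)}.items():
    h=cv2.cvtColor(I[n],cv2.COLOR_BGR2HSV); m=cv2.inRange(h,(3,90,60),(18,255,255)); 
    k=np.zeros_like(m); k[y0:y1,x0:x1]=m[y0:y1,x0:x1]
    for c in cv2.findContours(k,0,1)[0]:
        if cv2.contourArea(c)>15:
            r=cv2.minAreaRect(c); print(n,cv2.contourArea(c),r)
            if n=="top":
                z=20 if cv2.contourArea(c)>200 else 70
                P=np.array([onz(n,p,z) for p in cv2.boxPoints(r)]);print(P.round(1).tolist(),P.mean(0))
cv2.imwrite("pics/a.png",cv2.resize(I["top"][160:285,245:395],None,fx=4.8,fy=4.8,interpolation=2))
cv2.imwrite("pics/b.png",cv2.resize(I["side"][165:280,245:385],None,fx=5,fy=5,interpolation=2))
E
```

```text
top 54.0 ((309.5, 257.5), (7.0, 9.0), 90.0)
[[470.6, 26.0], [470.3, -0.4], [449.8, -0.2], [450.1, 26.2]] [460.20758594  12.89731709]
top 551.0 ((320.2619323730469, 178.7257843017578), (101.96564483642578, 6.695231914520264), 7.853313446044922)
[[720.2, 135.5], [741.3, 132.7], [694.8, -181.8], [673.7, -178.3]] [707.51248418 -22.97759561]
side 51.0 ((268.0, 202.0), (10.0, 8.0), 90.0)
side 684.0 ((368.0, 227.0), (8.0, 96.0), 0.0)
```

View pics/a.png

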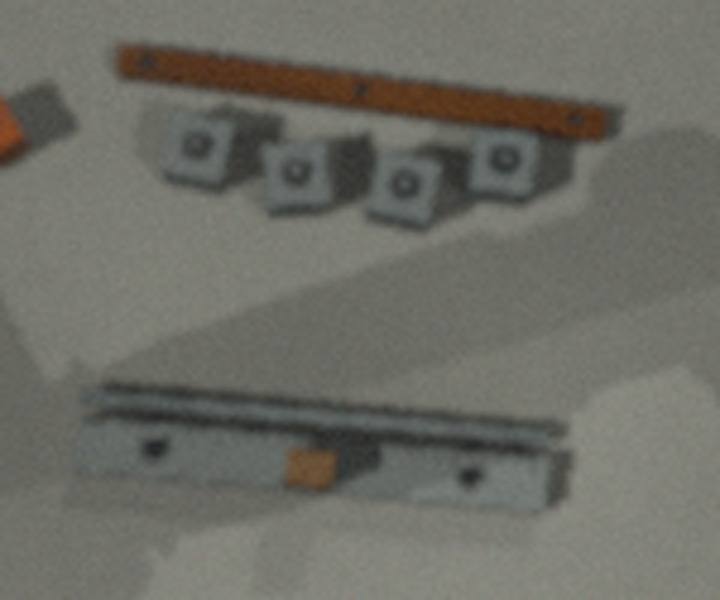

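View pics/b.png

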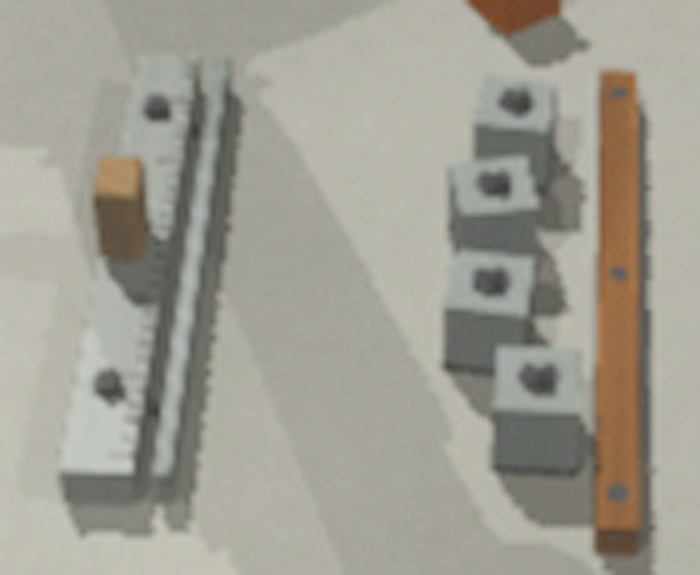

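Crop a: strip, studs at (198,146), (297,171), (405,183) and (507,157), rule knobs at (155,447) and (471,477), grip top at (312,468). Crop b: studs at (515,101), (494,184), (490,281) and (540,379), grip top at (120,171).

Run:
```python
from h import *
T=lambda p:(245-.4+p[0]/4.8,160-.4+p[1]/4.8); S=lambda p:(245-.4+p[0]/5,165-.4+p[1]/5)
D={"f0":((198,146),(515,101)),"f1":((297,171),(494,184)),"f2":((405,183),(490,281)),"f3":((507,157),(540,379)),
"k1":((155,447),(157,108)),"k2":((471,477),(108,385)),"grip":((312,466),(120,171)),"stripscrewL":((147,62),(620,93)),"stripscrewM":((362,89),(619,272)),"stripscrewR":((574,119),(617,493)),
"edgeL":((100,390),(228,62)),"edgeR":((563,428),(170,473))}
P={}
for k,(a,b) in D.items():
    p,e=tri(T(a),S(b)); P[k]=p; print(k,p.round(1),round(e,1))
print("tube",tri((421,232),(299,307)))
y=lambda a,b:np.arctan2(-(P[a]-P[b])[0],(P[a]-P[b])[1])
print("yaw rule",y("k1","k2"),"strip",y("stripscrewL","stripscrewR"),"edge",y("edgeL","edgeR"))
w=y("stripscrewL","stripscrewR");X=np.array([np.cos(w),np.sin(w)]);Y=np.array([-np.sin(w),np.cos(w)])
for k in P: d=(P[k]-P["stripscrewM"])[:2]; print(k,(d@X).round(1),(d@Y).round(1))
```

```text
f0 [666.9  83.   46.8] 0.6
f1 [650.   20.2  46.3] 1.4
f2 [641.5 -48.2  46.3] 1.9
f3 [ 657.9 -113.2   46.9] 1.5
k1 [477.2 110.8  29.7] 1.3
k2 [457.2 -87.7  29.4] 0.4
grip [462.9  12.7  73.5] 1.2
stripscrewL [728.7 117.1  19.7] 0.7
stripscrewM [708.6 -22.3  21.9] 0.7
stripscrewR [ 688.2 -159.7   19.4] 0.8
edgeL [514.6 145.7  30.6] 1.1
edgeR [ 487.2 -146.    33.1] 0.3
tube (array([ 530.91105694, -313.70283339,   92.82047052]), np.float64(1.268240491557581))
yaw rule -0.1007296698486705 strip -0.14509445991493913 edge -0.0935270148995756
f0 -56.5 98.2
f1 -64.2 33.7
f2 -62.7 -35.3
f3 -37.0 -97.3
k1 -248.2 98.3
k2 -239.3 -101.0
grip -248.1 -0.8
stripscrewL -0.3 140.9
stripscrewM 0.0 0.0
stripscrewR -0.3 -138.9
edgeL -216.3 138.2
edgeR -201.2 -154.4
```

```bash
cat >> h.py <<'E'
def q(w): return [-np.sin(w/2),np.cos(w/2),0,0]
def st(l=""):
    s=bot.read_state(); print(l,"t",round(s["t"],2),"tcp",np.round(s["tcp_pos"],1),"F",np.round(s["contact_force"],2),"M",np.round(s["moment"],3),"w",round(s["width"],1),"ff",round(s["finger_force"],1)); return s
E
python3 - <<'E'
from h import *
print(bot.solve_ik([463,12.5,140],q(-.1)), bot.solve_ik([650,-14,31],q(-.145)))
bot.move_ptp([463.5,12.5,120],q(-.1)); st()
bot.line_to([463.5,12.5,30],120); st()
bot.move_gripper(20,60); st("closed")
cv2.imwrite("pics/side1.png",cv2.resize(bot.camera("side")[150:290,210:400,::-1],None,fx=4,fy=4,interpolation=2))
E
```

```text
[ 0.45394947  0.08682353 -0.56189948  0.         -0.92207332 -2.12474579] [ 0.27792929  0.49397418 -0.26619568  0.         -0.81062647 -1.99372561]
 t 2.72 tcp [463.7  12.1 120.1] F [ 0.5   0.72 -0.64] M [-0.046 -0.014 -0.033] w 87.6 ff 0.0
 t 3.62 tcp [463.9  12.6  30.4] F [1.21 0.28 0.64] M [0.029 0.014 0.01 ] w 87.8 ff 0.0
closed t 4.57 tcp [463.6  12.6  30. ] F [ 0.55  0.78 -0.11] M [ 0.195 -0.025  0.014] w 29.8 ff 60.0
```

View pics/side1.png

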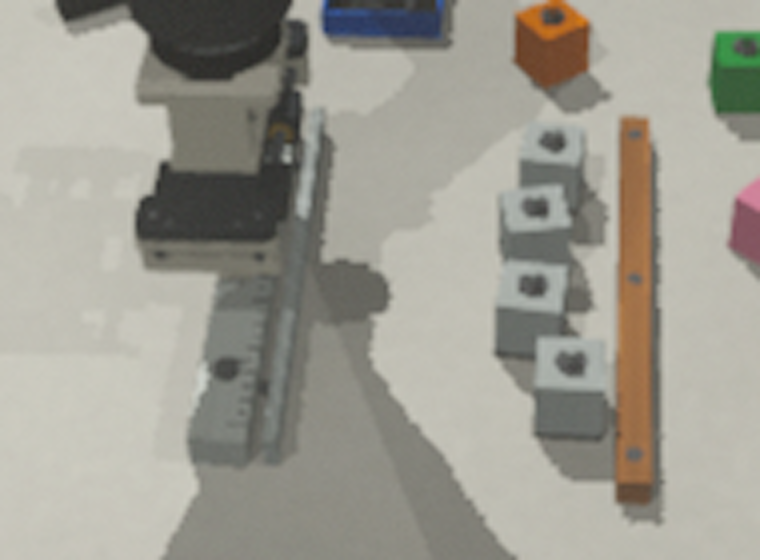

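The side picture shows the fingers closed on the grip, with the rule flat and clear of the feet. Next: lift 1.5 mm, square it to the strip and feel forward.

```bash
cat >> h.py <<'E'
W=-.145; X=np.array([np.cos(W),np.sin(W),0]); Y=np.array([-np.sin(W),np.cos(W),0]); O=np.array([708.6,-22.3,0])
def go(x,z,v=60,w=W,y=0): bot.line_to(O+X*x+Y*y+[0,0,z],v,q(w))
def F(n=3):
    r=[]
    for i in range(n):
        s=bot.read_state(); r.append(np.r_[s["contact_force"]@X,s["contact_force"]@Y,s["contact_force"][2],s["moment"]]); bot.pause(.02)
    return np.mean(r,0)
E
python3 - <<'E'
from h import *
bot.line_to([463.5,12.5,31.5],20); st("lift")
go(-145,31.5,90); bot.pause(.3)
t=F(8); np.save("tare.npy",t); print("tare",t.round(2)); st()
x=-145
while x<-70:
    x+= 2 if x<-104 else 1
    go(x,31.5,30)
    f=F(2)-t
    print(x,f.round(2))
    if f[0]<-5: break
st()
cv2.imwrite("pics/side2.png",cv2.resize(bot.camera("side")[150:290,210:400,::-1],None,fx=4,fy=4,interpolation=2))
E
```

```text
lift t 4.87 tcp [463.2  12.4  31.4] F [-0.03  0.29 -3.06] M [0.012 0.041 0.073] w 29.8 ff 60.0
tare [-0.21  0.1  -3.21 -0.03  0.01 -0.  ]
 t 6.59 tcp [565.1  -1.3  31.6] F [ 0.17 -0.89 -2.53] M [0.003 0.052 0.016] w 29.5 ff 60.0
-143 [ 0.09  0.46  0.25 -0.02  0.   -0.02]
-141 [ 0.45 -0.34  1.03  0.02 -0.01 -0.  ]
-139 [ 0.81  0.29  0.26  0.01 -0.    0.01]
-137 [ 0.02 -0.04  0.3   0.02  0.    0.03]
-135 [ 0.35  0.81  0.18  0.01 -0.01  0.  ]
-133 [ 0.13  0.09  0.11  0.01 -0.02  0.02]
-131 [-0.16  0.34  0.75 -0.02  0.01  0.02]
-129 [0.54 0.28 0.04 0.02 0.04 0.01]
-127 [-0.38 -0.7   1.27  0.04 -0.01  0.01]
-125 [ 0.57 -0.22  0.06 -0.01 -0.03  0.  ]
-123 [ 0.41 -0.43  0.06  0.02  0.   -0.01]
-121 [-0.4   0.03  0.1   0.01  0.    0.02]
-119 [-0.13 -0.5  -0.21  0.01  0.03  0.  ]
-117 [ 0.6  -0.66  0.45  0.02 -0.03 -0.01]
-115 [ 0.41 -0.32  0.1   0.01  0.11  0.01]
-113 [-0.53 -0.1   0.87 -0.03  0.27  0.01]
-111 [-0.75 -0.1   0.12 -0.02  0.26  0.05]
-109 [-0.69 -0.24  0.17 -0.04  0.25  0.07]
-107 [-0.56 -0.21  0.04 -0.03  0.23  0.05]
-105 [-0.73 -0.9   0.78 -0.03  0.23  0.03]
-103 [-0.62  0.55  0.51 -0.    0.22  0.06]
-102 [-0.79 -0.25  0.23 -0.01  0.39  0.06]
-101 [-0.54 -0.36  0.24 -0.07  0.45  0.04]
-100 [-1.07 -0.77 -0.1  -0.05  0.43  0.04]
-99 [-0.66 -0.2   0.08 -0.02  0.39  0.04]
-98 [-1.41 -0.05  0.1  -0.03  0.4   0.06]
-97 [-0.87 -0.    0.36 -0.01  0.39  0.06]
-96 [-0.64 -0.14  0.82  0.02  0.55  0.02]
-95 [-1.1   0.3   0.25  0.1   0.69 -0.03]
-94 [-1.95 -0.56 -0.06 -0.01  0.63 -0.02]
-93 [-1.   -0.21 -0.44 -0.07  0.6  -0.02]
-92 [-1.39 -0.51 -0.36 -0.05  0.57 -0.02]
-91 [-1.47 -0.6  -0.61  0.02  0.6   0.02]
-90 [-1.35 -0.44 -0.47 -0.03  0.57 -0.02]
-89 [-1.75 -0.12 -0.58 -0.    0.64 -0.  ]
-88 [-1.66 -0.71  0.06 -0.02  0.67  0.05]
-87 [-4.15 -0.06  1.86  0.45  1.89  0.07]
-86 [-6.91  0.74  1.66  0.81  2.76  0.12]
 t 17.36 tcp [621.7  -9.9  31. ] F [-8.11  1.84 -0.3 ] M [0.828 2.815 0.11 ] w 29.6 ff 60.0
```

Run:
```python
from h import *
t=np.load("tare.npy")
x=-86
while x<-80:
    x+=.3
    go(x,31.5,10)
    f=F(3)-t
    print(round(x,2),f.round(2))
    if f[0]<-11.5: break
st()
cv2.imwrite("pics/side2.png",cv2.resize(bot.camera("side")[150:290,210:400,::-1],None,fx=4,fy=4,interpolation=2))
```

```text
-85.7 [-8.23  1.05  2.59  0.9   3.07  0.14]
-85.4 [-9.21  1.33  3.7   1.02  3.32  0.1 ]
-85.1 [-9.69  1.39  4.09  1.13  3.62  0.1 ]
-84.8 [-10.49   1.26   3.96   1.24   3.84   0.12]
-84.5 [-11.5    1.62   4.25   1.37   4.11   0.12]
-84.2 [-12.31   1.61   4.79   1.42   4.37   0.13]
 t 19.21 tcp [621.7 -10.2  30.5] F [-11.34   4.97   1.67] M [1.428 4.361 0.137] w 29.4 ff 60.0
```

View pics/side2.png

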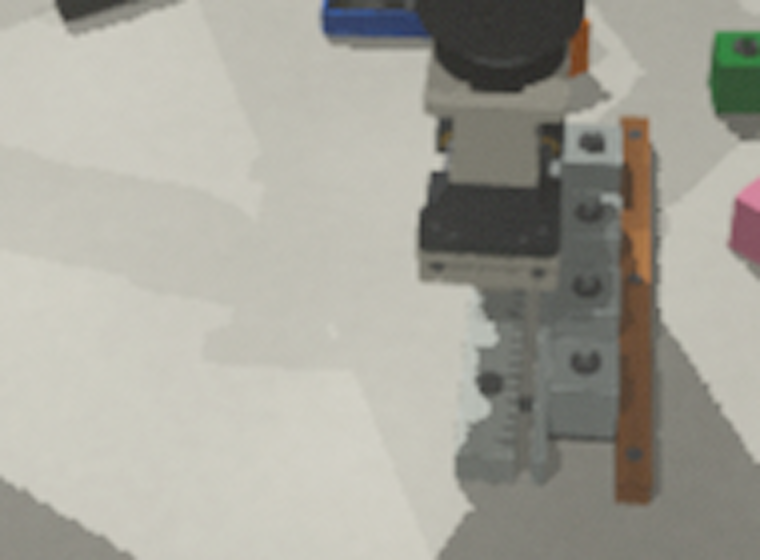

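The side picture shows all four feet flush between the edge and the strip (studs from (592,140) to (585,362)), and the load is nearly centred. Next I press to about 16 N and hold, then back off and lay the rule down.

Run:
```python
from h import *
t=np.load("tare.npy")
x=-84.2
while x<-81:
    x+=.3
    go(x,31.5,10)
    f=F(3)-t
    if f[0]<-16: break
print(round(x,2),f.round(2))
for i in range(5): bot.pause(.25); print((F(2)-t).round(1))
go(-100,31.5,25); print("back",(F(3)-t).round(2))
go(-186,31.5,90); bot.pause(.2); print("air",(F(3)-t).round(2))
z=31.5
while z>28.5:
    z-=.3; go(-186,z,10); f=F(3)-t
    if f[2]>2.5: break
print(z,f.round(2)); st()
cv2.imwrite("pics/side3.png",cv2.resize(bot.camera("side")[150:290,210:400,::-1],None,fx=4,fy=4,interpolation=2))
```

```text
-82.7 [-16.71   2.32   7.69   2.32   6.     0.15]
[-16.6   3.3   7.6   2.3   6.    0.2]
[-16.9   2.5   7.3   2.3   6.    0.1]
[-16.9   3.    7.5   2.3   6.    0.1]
[-16.6   3.    7.6   2.3   6.    0.2]
[-16.4   3.    6.6   2.3   6.    0.1]
back [ 0.47  0.46  0.04  0.03  0.   -0.02]
air [ 0.23 -0.1   0.15  0.03 -0.01  0.  ]
29.699999999999996 [-2.07  0.06  6.46  0.14  0.78 -0.02]
 t 26.23 tcp [524.6   4.6  30. ] F [-1.13  1.41  5.04] M [ 0.106  0.853 -0.058] w 29.4 ff 60.0
```

View pics/side3.png

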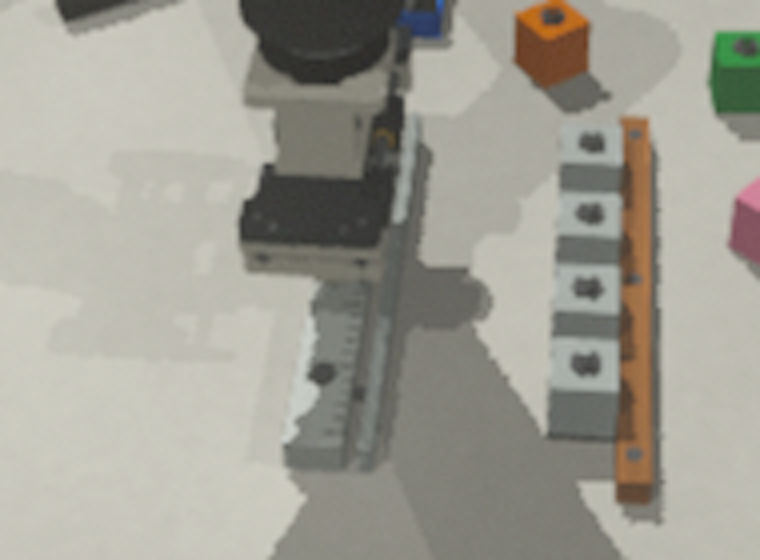

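The feet stand evenly against the strip and the rule is back down about 100 mm from the row. Next I release it and check from above.

Run:
```python
from h import *
go(-186,30.0,10)
bot.move_gripper(80); bot.pause(.1); st("open")
go(-186,150,120)
bot.move_joints([-1.042,0.2,0.012,0,-1.224,-0.288]); st()
I=bot.camera("top")[:,:,::-1]; S=bot.camera("side")[:,:,::-1]
a=cv2.resize(I[160:285,245:395],None,fx=3.2,fy=3.2,interpolation=2); b=cv2.resize(S[165:265,245:385],None,fx=3.2,fy=4,interpolation=2)
cv2.imwrite("pics/end.png",np.hstack([cv2.resize(a,(400,400)),cv2.resize(b,(400,400))]))
```

```text
open t 27.61 tcp [524.6   4.6  30. ] F [ 0.25 -0.65  0.15] M [-0.055 -0.052  0.054] w 79.8 ff 0.0
 t 31.47 tcp [ 155.3 -644.5  328.2] F [-0.61 -0.1  -0.03] M [ 0.48   0.275 -0.029] w 80.0 ff 0.0
```

View pics/end.png

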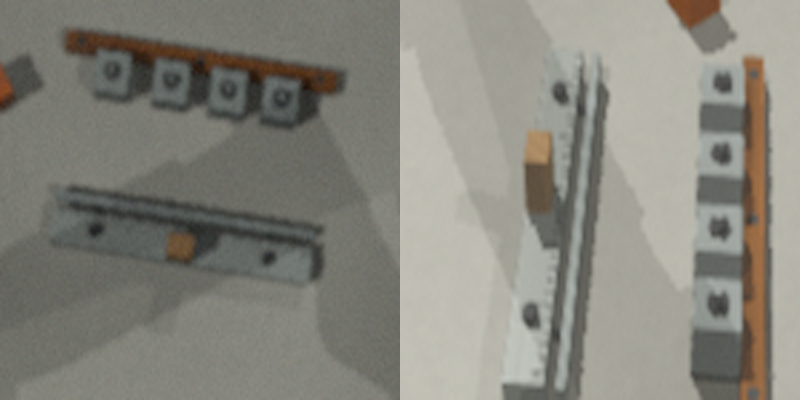

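The last picture shows the feet evenly flush against the strip, with the rule flat and released about 90–100 mm behind the row. During the press the load centroid was about 10 mm from centre, so contact was even.

```bash
python3 -c "
from plant import bot
print(bot.close_job())"
```

```text
the job is handed in; nothing more can be done
None
```

The job is handed in: all four feet look flush to the strip after a press of about 16.5 N (wrist reading) held for over a second, and the straightedge lies flat and released about 95 mm back from the row, at about 31 s of the 64 s allowed.

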